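# Snap the proud canister cap home with the capping press

### The job

One of the three cleaner canisters still has its red snap cap standing proud, with the yellow neck band showing. Pick up the orange capping press, set its foot squarely on that cap and push down until the cap clicks fully home, then stand the press back upright on the bare table and let go. Touch the canister with nothing but the press, and do not tip the canisters or shove them about.

Things in the scene. Friction and masses are not known exactly. Their poses are not given: they have to be found in the camera images.
- press_tool: Capping press, loose, about 0.22 kg, upright on the table: flat round orange foot with black rubber sole, 64 mm wide, 20 mm high, with an upright black square handle 26 x 26 mm (top 91 mm above the sole, orange square on it). Grip it across two opposite faces about 60 mm above the sole. Origin: centre of the sole; z up along the handle, x and y square to the handle's faces.
- canister: The canister to be closed, loose, about 0.9 kg: white squat block 80 (x) x 110 (y) x 104 mm high with blue labels and a central neck with a yellow band. Origin: centre of its underside, on the table; z up. The other two look the same, but its cap stands 10 mm higher.
- cap_top (a point): Centre of the flat top of the proud red cap (48 mm in diameter, 20 mm high) on canister, on the canister's vertical axis, 145 mm above the table while proud and 135 mm when home. z up. It moves with the cap.
- cap (a joint): How far the proud cap has been pushed down, in m: 0 = standing proud, 0.010 = fully home. It resists with up to about 11 N in the first half of its travel, springing back up if let go; past about 0.006 it snaps home by itself and stays.
- canister_b: Bystander canister, same size and look, loose, cap already home (top 135 mm above the table, no yellow band showing). Origin: centre of its underside.
- canister_c: Bystander canister, as canister_b. The three stand in a row across the far side, in any order. Nearer the robot the press stands in a row with a low tape roll (90 mm across, 24 mm high) and a low scraper 160 mm long, in any order, centres about 0.15 m or more apart.
There are look-alikes about, which are no part of the job. What is shaped like the canister but pink is not meant.

How it is judged:
By the outcome, as a careful person would: the job done as asked, in the order asked, and still so for the second after the job is handed in, with the robot touching nothing.
It also fails if it takes over 51 s, if anything falls off the work surface, if the arm or the gripper's body presses on something with over 40 N, if the wrist force passes 120 N, or if a joint passes its speed limit or range.

### The arm

A 6-joint arm with a two-finger parallel gripper is mounted at the origin on the work surface. World frame = base frame: x ahead of the robot, y to its left, z up, the work surface at z = 0. Lengths are in m, angles in rad, forces in N, time in s.
With the tool pointing down it reaches from about 0.4 to 0.825 m from the base axis. Payload 7 kg.
Tool frame: the origin (TCP) lies midway between the tips of the shut fingers; the grasp point (between the pads) lies 19 mm behind it; z points along the fingers, y is the line along which they close (so a half turn about z gives the same grasp; the last joint's range is limited). The gripper opens to 88 mm and grips with 3 to 60 N. Pads are 19 mm wide; open, the fingers measure 130 mm over their backs; the gripper's body (78 mm by 193 mm) begins 47 mm behind the grasp point.
Start: joints at [-0.977, 0.359, 0.012, 0, -1.224, -0.288], TCP at [0.203, -0.644, 0.191] pointing down, gripper open.
Joint ranges: [-3.07, 3.07], [-1.43, 2.12], [-1.02, 1.25], [-3.03, 1.67], [-3.05, -0], [-3.03, 3.03]. Speed limits (rad/s): [2.39, 2.39, 3.01, 3.14, 3.14, 3.14].

### API

Orientations are given as [roll, pitch, yaw] about the fixed x, y, z axes, in that order (R = Rz(yaw) Ry(pitch) Rx(roll)).
In Python, from station import telemetry, eyes, ticket, recognise, trace gives the robot as it stands. The module is installed in compiled form; this text tells all that it offers.
- The arm moves only by the tool servo_tool, never from a script. Its argument "series" is a list that holds one entry, the list of rows, each a list of 4 numbers: the shift along the tool's x, y, z in mm, then the turn about the tool's z in rad. In form: [[[x, y, z, roll], ...]]. A call has exactly 10 rows; each row shifts and turns the commanded pose from where the row before left it, along the tool's axes as they then stand; what a row does not reach is not made up. A row lasts 1/12 s, in which the tool goes at most 41.7 mm and 7.16 degrees, less where a joint would pass 70% of its speed; a pose out of reach is approached as far as the arm can. A call is refused whole if a number of a shift passes 41.7 or a number of a turn 0.125, either way. A call with a gripper value outside its range is refused whole. "claw" is the gripper's target within -1 to 1 (shut at 1, half-way at 0, fully open at -1), set as the call begins (left out, the last holds). The fingers move at their own pace and stop on an object; "grip_force" is the grip in N (left out, the last holds). Time passes only in rows, so rows that do not move let the fingers close, or fill a call up. It gives the time, the measured TCP pose, the force, the opening and the grip force at its end, in the units of the state.
- telemetry.get_state(): the state, without advancing time (a new reading comes with each control period).
- eyes.grab_frame(name): name is "scene" or "side" or "wrist"; returns the picture (480x640x3 uint8, red, green, blue); there is no depth.
- eyes.calibration(name): a dict with "mtx" (3x3 intrinsics, pixels), "rvec" (rotation vector, rad) and "tvec" (3), from world to camera coordinates, as OpenCV has them. Camera axes: x right, y down, z forward; pixel columns grow to the right and rows downward; lengths in m; the calibration is good to about 2 mm. The wrist camera is an equidistant fisheye: a pixel r from the principal point sees the ray r / f radians off the axis. A picture is of the moment at which its call begins: read the wrist's pose just before it. calibration takes no time and is no camera call; for the wrist camera it gives the pose at the moment of the call.
- ticket.job_done(): hands the job in; it is judged then, once.
Trained networks look in the newest picture that a camera, given by its name, has taken for a name from the list of things; names that differ only in an ending like _2 or _b are one class to them, and where a whole thing is asked for, a point or a joint stands for the part that bears it (a point fixed in the world has none). Each returns a list of dicts, best first, with "conf" (0 to 1); they miss things now and then, are a little off and sometimes report something else, mostly with a low value. They report only what shows in the picture. A call takes as long as a camera call. They do not tell look-alikes from the thing itself.
- recognise(camera, name): "position" ([x, y, z] in m, in world coordinates, good to about 4 mm: the middle of the surface that is visible of it).
- trace(camera, name): "mask" (480x640 bool, what is visible of it).
The state is a dict: "t": time; "q": joint angles; "qd": joint speeds; "joint_efforts": joint torques, N m; "eef_pos": TCP position; "ee_rot": TCP orientation; "force": force on the tool from outside, world axes, zero at the start; "moment": the same for the moment, N m; "width": finger opening in m; "gripper_force": force on a finger pad.
Only numpy, scipy, OpenCV 4.12 (cv2) and the standard library are available. Lean on these libraries where they do the work, as an engineer would, in place of code of your own. Each camera call takes 0.05 s, during which the arm holds its last target. There are 200 camera calls.

## Working session

There is one attempt and no reset: what is moved stays moved. The work goes in short steps, Python scripts to look and compute and a tool call to move; the robot and the scene stay as the last step left them, time stands still between calls to the robot, and variables do not carry over. Pictures are saved under pics/ and viewed, at most 10 in all, crops included, and the job is handed in when it is done.

Besides the shell and the picture viewer there is one more tool, called after "Emit:" by a JSON object that holds its "api" and its "payload". servo_tool: Moves the arm, as the interface text tells. Its arguments: {"type":"object","properties":{"series":{"type":"array"},"claw":{"type":"number"},"grip_force":{"type":"number"}},"required":["series"]}

```bash
mkdir -p pics; python3 - <<'E'
from station import telemetry, eyes, recognise
import cv2,numpy as np
s=telemetry.get_state();print(s['t'],s['eef_pos'],s['ee_rot'],s['width'],s['force'])
a=eyes.grab_frame('scene');b=eyes.grab_frame('side')
cv2.imwrite('pics/a.png',a[...,::-1]);cv2.imwrite('pics/b.png',b[...,::-1])
for c in('scene','side'):
  for n in('press_tool','canister','cap_top'):
    print(c,n,[(np.round(d['position'],3).tolist(),round(d['conf'],2)) for d in recognise(c,n)])
E
```

```text
0.0 [ 0.20303115 -0.64316719  0.19001149] [ 3.13992172e+00 -1.36699898e-04 -2.83594688e+00] 0.0877532986885732 [ 0.42103287  0.43254846 -0.13290848]
scene press_tool [([0.448, -0.165, 0.021], 0.6)]
scene canister [([0.668, -0.169, 0.091], 0.94), ([0.676, 0.196, 0.091], 0.93), ([0.529, -0.36, 0.091], 0.92), ([0.688, -0.332, 0.087], 0.85), ([0.698, 0.001, 0.089], 0.81), ([0.811, -0.141, 0.095], 0.81)]
scene cap_top [([0.649, -0.179, 0.143], 0.92), ([0.674, -0.346, 0.143], 0.71), ([0.504, -0.375, 0.144], 0.69), ([0.799, -0.159, 0.147], 0.58)]
side press_tool [([0.426, -0.162, 0.018], 0.82)]
side canister [([0.771, -0.146, 0.1], 0.96), ([0.49, -0.357, 0.096], 0.93), ([0.649, -0.331, 0.091], 0.71), ([0.648, 0.015, 0.102], 0.64), ([0.626, -0.162, 0.097], 0.59)]
side cap_top [([0.495, -0.371, 0.149], 0.89), ([0.662, -0.346, 0.142], 0.76), ([0.636, -0.179, 0.149], 0.72), ([0.78, -0.157, 0.146], 0.68)]
```

```bash
ls -la pics
```

```text
total 820
drwxr-xr-x 2 agent agent   4096 Dec  2 12:16 .
drwxr-xr-x 3 agent agent   4096 Dec  2 12:16 ..
-rw-r--r-- 1 agent agent 446307 Dec  2 12:16 a.png
-rw-r--r-- 1 agent agent 381199 Dec  2 12:16 b.png
```

View pics/a.png

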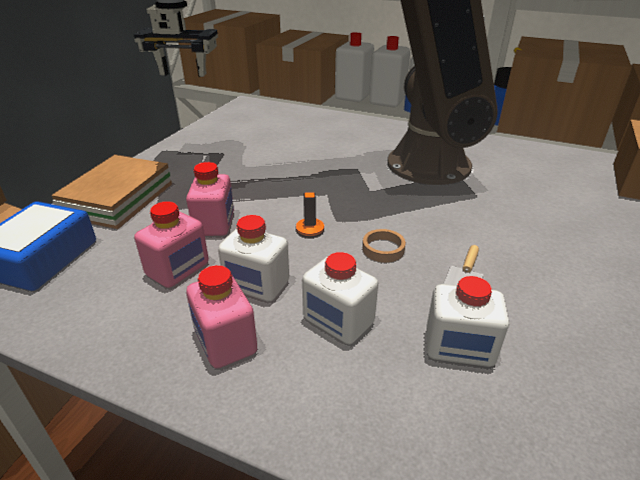

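View pics/b.png

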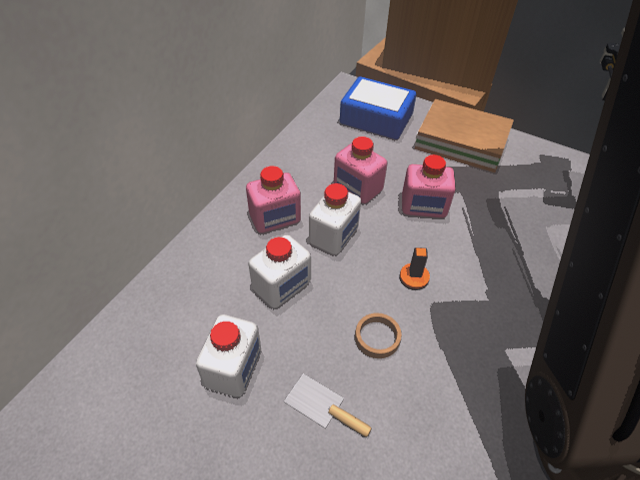

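The white canister with the yellow band is at about (252,225) in the scene view and (336,195) in the side view, so it is near (0.645,-0.178). Its neighbours are a pink one on each side and a white one. The press is at (310,215) in the scene view, near (0.435,-0.164). I'll move above the press.

Emit:
{"api": "servo_tool", "payload": {"series": [[[-18,19.5,-6,0],[-18,19.5,-6,0],[-18,19.5,-6,0],[-18,19.5,-6,0],[-18,19.5,-6,0],[-18,19.5,-6,0],[-18,19.5,-6,0],[-18,19.5,-6,0],[-18,19.5,-6,0],[-18,19.5,-6,0]]], "claw": -1}}

```text
t: 1.23
eef_pos: [0.3164, -0.4023, 0.2514]
ee_rot: [-3.141, 0.0, -2.836]
force: [0.4, 0.2, 0.4]
width: 0.0876
gripper_force: 0.0
```

Emit:
{"api": "servo_tool", "payload": {"series": [[[-18,19.5,0,0],[-18,19.5,0,0],[-18,19.5,0,0],[-18,19.5,0,0],[-18,19.5,0,0],[-18,19.5,0,0],[-18,19.5,0,0],[-18,19.5,0,0],[-18,19.5,0,0],[-18,19.5,0,0]]]}}

```text
t: 2.07
eef_pos: [0.4294, -0.1621, 0.2513]
ee_rot: [-3.141, 0.001, -2.836]
force: [0.5, 0.2, -0.2]
width: 0.0875
gripper_force: 0.0
```

```bash
cat > h.py <<'E'
from station import telemetry, eyes, recognise, trace
import cv2,numpy as np
from scipy.spatial.transform import Rotation as Ro
def tooldelta(target):
    s=telemetry.get_state();R=Ro.from_euler('xyz',s['ee_rot']).as_matrix()
    return np.round(R.T@(np.array(target)-s['eef_pos'])*1000,1)
def ray(cam,uv,z,cal=None):
    c=cal or eyes.calibration(cam);K=np.array(c['mtx']);R=cv2.Rodrigues(np.array(c['rvec'],float))[0];t=np.array(c['tvec'],float).ravel()
    p=np.array([(uv[0]-K[0,2])/K[0,0],(uv[1]-K[1,2])/K[1,1]])
    if cam=='wrist':
        th=np.hypot(*p);d=np.r_[p/th*np.sin(th),np.cos(th)]
    else: d=np.r_[p,1]
    o=-R.T@t;d=R.T@d
    return o+d*(z-o[2])/d[2]
def show():
    s=telemetry.get_state();print('t %.2f'%s['t'],'pos',np.round(s['eef_pos'],4),'rot',np.round(s['ee_rot'],4),'w %.4f'%s['width'],'F',np.round(s['force'],1),'M',np.round(s['moment'],2),'g',round(float(s['gripper_force']),1),'q',np.round(s['q'],2))
E
python3 - <<'E'
from h import *
show();cal=eyes.calibration('wrist')
a=eyes.grab_frame('wrist');cv2.imwrite('pics/w1.png',a[...,::-1])
for n in('press_tool','canister','cap_top'):
    print(n,[(np.round(d['position'],3).tolist(),round(d['conf'],2)) for d in recognise('wrist',n)])
m=trace('wrist','press_tool')[0]['mask'];ys,xs=np.nonzero(m);print(xs.min(),xs.max(),ys.min(),ys.max())
hsv=cv2.cvtColor(a,cv2.COLOR_RGB2HSV)
o=(m&(hsv[...,1]>150)&(hsv[...,2]>90)).astype(np.uint8)
n,l,st,ce=cv2.connectedComponentsWithStats(o)
for i in range(1,n):
  if st[i,4]>20: print(st[i],ce[i],ray('wrist',ce[i],.091,cal),ray('wrist',ce[i],.02,cal))
E
```

```text
t 2.07 pos [ 0.4294 -0.1621  0.2513] rot [-3.1414e+00  9.0000e-04 -2.8357e+00] w 0.0875 F [ 0.5  0.2 -0.2] M [-0.04 -0.06  0.01] g 0.0 q [ 0.07 -0.04 -0.34  0.   -1.27 -1.34]
press_tool [([0.425, -0.174, 0.02], 0.81)]
canister [([0.487, -0.364, 0.105], 0.98), ([0.614, -0.185, 0.103], 0.94), ([0.623, -0.04, 0.033], 0.92), ([0.617, -0.328, 0.026], 0.51)]
cap_top [([0.494, -0.377, 0.143], 0.81), ([0.619, -0.194, 0.136], 0.52)]
287 339 170 224
[ 288  173   52   48 1312] [314.7972561  192.51295732] [ 0.41345792 -0.17237489  0.091     ] [ 0.42432686 -0.17021195  0.02      ]
[302 201  24  23 455] [313.07472527 212.35164835] [ 0.43257518 -0.16815154  0.091     ] [ 0.44728459 -0.16514016  0.02      ]
```

View pics/w1.png

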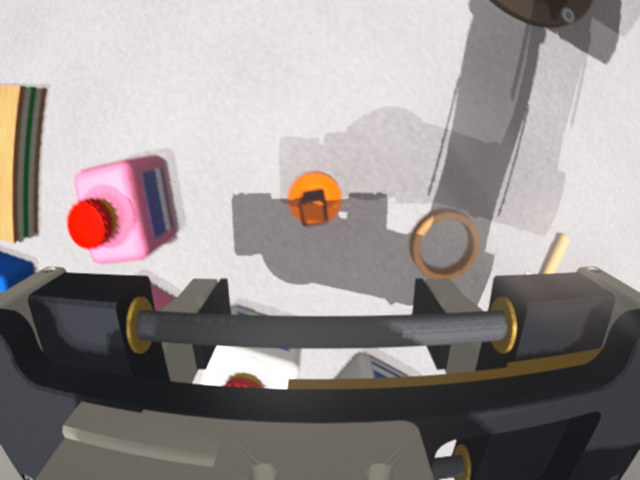

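The wrist view shows the press with its top square at about (313,212) and its foot around (314,198). The tape roll is to the right, and the yellow-band canister is at the bottom (245,370). Next is the handle yaw.

```bash
python3 - <<'E'
from h import *
cal=eyes.calibration('wrist');a=cv2.imread('pics/w1.png')[...,::-1].copy()
hsv=cv2.cvtColor(a,cv2.COLOR_RGB2HSV)
o=((hsv[...,1]>150)&(hsv[...,2]>90)).astype(np.uint8)
n,l,st,ce=cv2.connectedComponentsWithStats(o)
for i in range(1,n):
  if abs(ce[i]-[313,212]).max()<6 and st[i,4]<900 and st[i,4]>100:
    pts=np.argwhere(l==i)[:,::-1]
    W=np.array([ray('wrist',p,.091,cal)[:2] for p in pts],np.float32)*1000
    r=cv2.minAreaRect(W);print(st[i],r)
    b=cv2.boxPoints(r);e=b[1]-b[0];print(b,'edge deg',np.degrees(np.arctan2(e[1],e[0]))%90,'tool y deg',np.degrees(np.arctan2(.954,-.301))%90)
cv2.imwrite('pics/w1c.png',cv2.resize(a[150:240,265:365,::-1],None,fx=6,fy=6,interpolation=cv2.INTER_CUBIC))
E
```

```text
[302 201  24  23 455] ((431.9725036621094, -169.49383544921875), (22.252920150756836, 21.192068099975586), 24.676950454711914)
[[ 417.4383  -164.51079]
 [ 426.286   -183.7675 ]
 [ 446.5067  -174.47688]
 [ 437.659   -155.22017]] edge deg 24.676964 tool y deg 17.511195561583776
```

View pics/w1c.png

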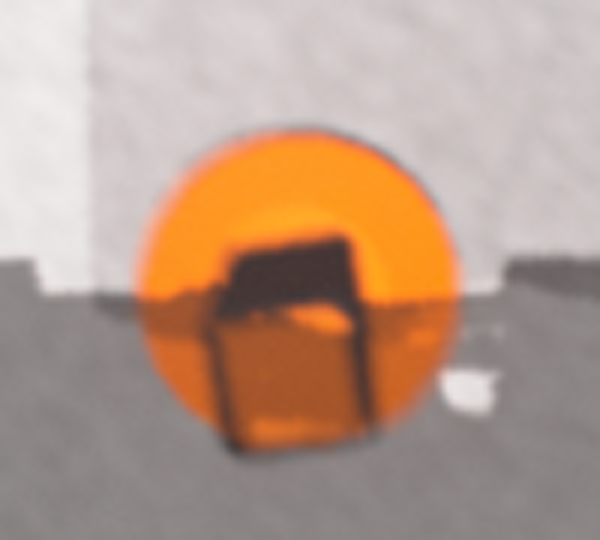

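Emit:
{"api": "servo_tool", "payload": {"series": [[[0,-3.7,15,-0.062],[0,-3.7,20,-0.063],[0,0,25,0],[0,0,25,0],[0,0,25,0],[0,0,25,0],[0,0,25,0],[0,0,25,0],[0,0,15,0],[0,0,10,0]]]}}

```text
t: 3.15
eef_pos: [0.4298, -0.1714, 0.0391]
ee_rot: [3.14, -0.002, -2.713]
force: [-0.3, 0.6, -0.1]
width: 0.0879
gripper_force: 0.0
```

Emit:
{"api": "servo_tool", "payload": {"series": [[[0,0,0,0],[0,0,0,0],[0,0,0,0],[0,0,0,0],[0,0,0,0],[0,0,0,0],[0,0,0,0],[0,0,0,0],[0,0,0,0],[0,0,0,0]]], "claw": 1, "grip_force": 45}}

```text
t: 3.98
eef_pos: [0.4316, -0.1704, 0.0411]
ee_rot: [-3.141, 0.0, -2.711]
force: [0.7, -1.0, 1.3]
width: 0.0265
gripper_force: 0.7
```

```bash
python3 - <<'E'
from h import *
show()
E
```

```text
t 3.98 pos [ 0.4316 -0.1704  0.0411] rot [-3.1414e+00  2.0000e-04 -2.7106e+00] w 0.0265 F [ 0.7 -1.   1.3] M [-0.41 -0.18 -0.01] g 0.7 q [ 0.05  0.17 -0.64  0.   -0.76 -1.19]
```

Emit:
{"api": "servo_tool", "payload": {"series": [[[0,0,0,0],[0,0,0,0],[0,0,0,0],[0,0,-5,0],[0,0,-15,0],[0,0,-25,0],[0,0,-30,0],[0,0,-30,0],[0,0,-30,0],[0,0,-30,0]]]}}

```text
t: 4.82
eef_pos: [0.4307, -0.1702, 0.2075]
ee_rot: [3.141, -0.0, -2.711]
force: [0.6, 0.1, -3.0]
width: 0.0257
gripper_force: 44.7
```

```bash
cat >> h.py <<'E'
from scipy.optimize import least_squares
def cyl(xy,r,z0,z1):
    a=np.linspace(0,2*np.pi,60)
    return np.array([[xy[0]+r*np.cos(t),xy[1]+r*np.sin(t),z] for z in(z0,z1) for t in a])
def proj(cam,P):
    c=eyes.calibration(cam);return cv2.projectPoints(P,np.array(c['rvec'],float),np.array(c['tvec'],float),np.array(c['mtx'],float),None)[0].reshape(-1,2)
def redcap(img,near):
    h=cv2.cvtColor(img,cv2.COLOR_RGB2HSV)
    m=(((h[...,0]<4)|(h[...,0]>174))&(h[...,1]>200)&(h[...,2]>80)).astype(np.uint8)
    n,l,st,ce=cv2.connectedComponentsWithStats(m)
    i=min((i for i in range(1,n) if st[i,4]>100),key=lambda i:np.hypot(*(ce[i]-near)))
    return st[i],ce[i]
def hullc(p):
    M=cv2.moments(cv2.convexHull(p.astype(np.float32)));return np.array([M['m10'],M['m01']])/M['m00'],M['m00']
def locate(cam,ce,r,z0,z1,x0):
    return least_squares(lambda x:hullc(proj(cam,cyl(x,r,z0,z1)))[0]-ce,x0,diff_step=1e-3).x
E
python3 - <<'E'
from h import *
show()
ims={'scene':cv2.imread('pics/a.png')[...,::-1].copy(),'side':cv2.imread('pics/b.png')[...,::-1].copy()}
for cam,near in(('scene',(251,229)),('side',(336,195)),('scene',(340,265)),('side',(279,249))):
    st,ce=redcap(ims[cam],near)
    for h in (.145,.135):
        x=locate(cam,ce,.024,h-.02,h,[.64,-.18]);c,A=hullc(proj(cam,cyl(x,.024,h-.02,h)));print(cam,near,h,np.round(x,4),st,round(A))
E
```

```text
t 4.82 pos [ 0.4307 -0.1702  0.2075] rot [ 3.1410e+00 -3.0000e-04 -2.7109e+00] w 0.0257 F [ 0.6  0.1 -3. ] M [-0.04 -0.22  0.02] g 44.7 q [ 0.05 -0.01 -0.41 -0.   -1.17 -1.19]
scene (251, 229) 0.145 [ 0.6286 -0.195 ] [237 215  28  15 291] 570
scene (251, 229) 0.135 [ 0.6158 -0.2035] [237 215  28  15 291] 546Traceback (most recent call last):
  File "<stdin>", line 5, in <module>
  File "h.py", line 27, in redcap
    i=min((i for i in range(1,n) if st[i,4]>100),key=lambda i:np.hypot(*(ce[i]-near)))
ValueError: min() iterable argument is empty
```

```bash
sed -i "s/.*m=(((h.*/    m=(((h[...,0]<7)|(h[...,0]>174))\&(h[...,1]>185)\&(h[...,2]>60)).astype(np.uint8)/" h.py
python3 - <<'E'
from h import *
ims={'scene':cv2.imread('pics/a.png')[...,::-1].copy(),'side':cv2.imread('pics/b.png')[...,::-1].copy()}
for cam,near in(('scene',(251,229)),('side',(336,195)),('scene',(340,265)),('side',(279,249))):
    st,ce=redcap(ims[cam],near)
    for h in (.145,.135):
        x=locate(cam,ce,.024,h-.02,h,[.64,-.18]);c,A=hullc(proj(cam,cyl(x,.024,h-.02,h)));print(cam,near,h,np.round(x,4),st,ce.round(),round(A),proj(cam,cyl(x,.024,h-.02,h)).min(0),np.ptp(proj(cam,cyl(x,.024,h-.02,h)),axis=0))
E
```

```text
scene (251, 229) 0.145 [ 0.6289 -0.195 ] [237 215  28  15 307] [250. 222.] 570 [236.14309474 210.03909802] [28.07625036 24.22009058]
scene (251, 229) 0.135 [ 0.6162 -0.2035] [237 215  28  15 307] [250. 222.] 546 [236.4450282  210.29450589] [27.47988629 23.70532174]
side (336, 195) 0.145 [ 0.6432 -0.1952] [325 184  22  15 241] [336. 191.] 435 [324.55773002 179.64563557] [22.9836978  22.71013801]
side (336, 195) 0.135 [ 0.6476 -0.2042] [325 184  22  15 241] [336. 191.] 424 [324.70417007 179.79145426] [22.68669118 22.41679604]
scene (340, 265) 0.145 [ 0.6691 -0.0067] [326 253  30  18 406] [340. 261.] 742 [325.11342175 246.91465834] [30.52102049 28.60160932]
scene (340, 265) 0.135 [ 0.6573 -0.0111] [326 253  30  18 406] [340. 261.] 710 [325.43289016 247.21607671] [29.87200398 27.99381378]
side (279, 249) 0.145 [ 0.6681 -0.0108] [267 238  24  16 209] [279. 244.] 537 [266.08344763 231.35550451] [25.30724625 25.75041808]
side (279, 249) 0.135 [ 0.6729 -0.0174] [267 238  24  16 209] [279. 244.] 524 [266.24936112 231.52080567] [24.9801989 25.4178141]
```

```bash
python3 - <<'E'
from h import *
ims={'scene':cv2.imread('pics/a.png')[...,::-1].copy(),'side':cv2.imread('pics/b.png')[...,::-1].copy()}
for cam,near in(('scene',(251,229)),('side',(336,195)),('scene',(340,265)),('side',(279,249))):
    st,ce=redcap(ims[cam],near); ce=st[:2]+(st[2:4]-1)/2
    for h in (.145,.135):
        x=locate(cam,ce,.024,h-.0001,h,[.64,-.18]);P=proj(cam,cyl(x,.024,h-.0001,h));print(cam,near,h,np.round(x,4),st,np.ptp(P,axis=0))
E
```

```text
scene (251, 229) 0.145 [ 0.6411 -0.1864] [237 215  28  15 307] [27.69446293 15.23310606]
scene (251, 229) 0.135 [ 0.6284 -0.1949] [237 215  28  15 307] [27.09367421 14.90243865]
side (336, 195) 0.145 [ 0.6396 -0.1858] [325 184  22  15 241] [22.89064981 16.25017503]
side (336, 195) 0.135 [ 0.6441 -0.1948] [325 184  22  15 241] [22.59109271 16.03760044]
scene (340, 265) 0.145 [ 0.6815 -0.0017] [326 253  30  18 406] [30.88945347 19.22540575]
scene (340, 265) 0.135 [ 0.6696 -0.0061] [326 253  30  18 406] [30.21866399 18.80819718]
side (279, 249) 0.145 [ 0.6623 -0.0014] [267 238  24  16 209] [25.22313531 19.58998155]
side (279, 249) 0.135 [ 0.6671 -0.008 ] [267 238  24  16 209] [24.89307047 19.33373995]
```

Both cameras agree on the proud cap at (0.640,-0.186) for a height of 0.145, and the neighbouring canister fits 0.135 (cap home). Moving above the cap.

Emit:
{"api": "servo_tool", "payload": {"series": [[[-10,-5,-3,0],[-20,-11,-3,0],[-23,-13,-3,0],[-23,-13,0,0],[-23,-13,0,0],[-23,-13,0,0],[-23,-13,0,0],[-20,-11,0,0],[-12,-6.4,0,0],[-6.1,-3,0,0]]]}}

```text
t: 5.65
eef_pos: [0.6414, -0.1859, 0.213]
ee_rot: [3.14, -0.002, -2.711]
force: [-0.0, -0.8, -1.7]
width: 0.0253
gripper_force: 44.7
```

Emit:
{"api": "servo_tool", "payload": {"series": [[[0,0,0,0],[0,0,0,0],[0,0,0,0],[0,0,0,0],[0,0,0,0],[0,0,0,0],[0,0,0,0],[0,0,0,0],[0,0,0,0],[0,0,0,0]]]}}

```text
t: 6.48
eef_pos: [0.6402, -0.186, 0.215]
ee_rot: [3.142, 0.0, -2.711]
force: [0.4, -0.2, -1.8]
width: 0.0256
gripper_force: 44.7
```

```bash
python3 - <<'E'
from h import *
show()
a=eyes.grab_frame('scene');b=eyes.grab_frame('side')
for cam,im,r0 in(('scene',a,(150,160)),('side',b,(250,110))):
    z=.215-.041-.001
    s=telemetry.get_state()['eef_pos']
    for xy,zz,rr in(((.6403,-.1861),.145,.024),(s[:2],s[2]-.041,.032)):
        P=proj(cam,cyl(xy,rr,zz-.0001,zz)); 
        cv2.polylines(im,[P[:60].round().astype(np.int32)],True,(0,255,0),1)
sc=np.hstack([cv2.resize(im[y:y+150,x:x+100],None,fx=4,fy=4) for im,x,y in((a,205,130),(b,290,110))])
cv2.imwrite('pics/c.png',sc[...,::-1])
E
```

```text
t 6.48 pos [ 0.6402 -0.186   0.215 ] rot [ 3.1416e+00  1.0000e-04 -2.7108e+00] w 0.0256 F [ 0.4 -0.2 -1.8] M [ 0.01 -0.03 -0.02] g 44.7 q [ 0.01  0.33  0.03 -0.   -1.27 -1.15]
```

View pics/c.png

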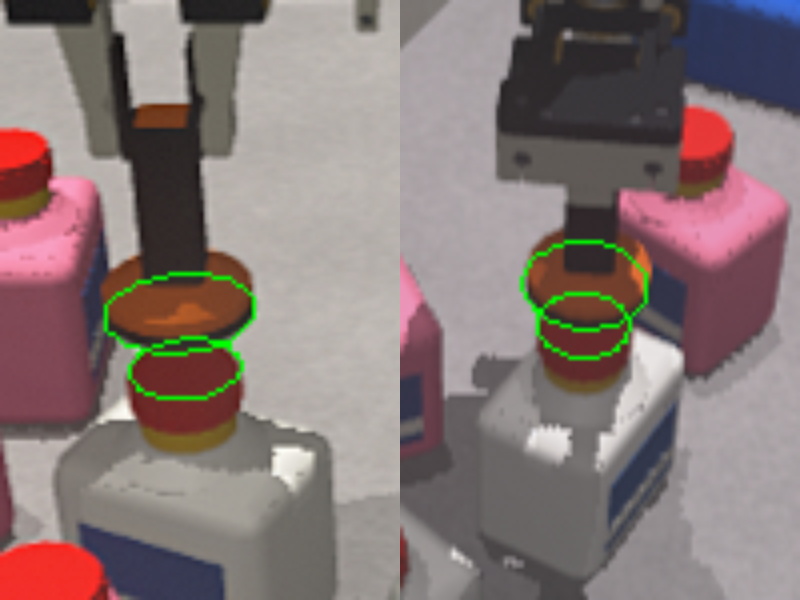

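The press hangs straight and centred over the cap within about 1 mm, and the yellow band is visible. Pressing down.

Emit:
{"api": "servo_tool", "payload": {"series": [[[0,0,6,0],[0,0,8,0],[0,0,6,0],[0,0,4,0],[0,0,2,0],[0,0,1.5,0],[0,0,1.5,0],[0,0,1.5,0],[0,0,1.5,0],[0,0,1,0]]], "grip_force": 58}}

```text
t: 7.42
eef_pos: [0.6409, -0.1863, 0.1843]
ee_rot: [-3.14, 0.002, -2.71]
force: [-3.1, 2.0, 9.3]
width: 0.0256
gripper_force: 57.7
```

Emit:
{"api": "servo_tool", "payload": {"series": [[[0,0,1,0],[0,0,1,0],[0,0,1,0],[0,0,1,0],[0,0,1,0],[0,0,0.5,0],[0,0,0.5,0],[0,0,0,0],[0,0,0,0],[0,0,0,0]]]}}

```text
t: 8.25
eef_pos: [0.6402, -0.186, 0.1759]
ee_rot: [3.141, -0.0, -2.711]
force: [-0.3, 1.4, -0.3]
width: 0.0252
gripper_force: 57.7
```

Emit:
{"api": "servo_tool", "payload": {"series": [[[0,0,0.5,0],[0,0,0.5,0],[0,0,0.5,0],[0,0,0,0],[0,0,0,0],[0,0,0,0],[0,0,0,0],[0,0,0,0],[0,0,0,0],[0,0,0,0]]]}}

```text
t: 9.08
eef_pos: [0.6406, -0.1862, 0.1757]
ee_rot: [-3.141, 0.001, -2.71]
force: [-2.2, 1.6, 5.5]
width: 0.0253
gripper_force: 57.7
```

Now a hard stop with force rising, so the cap is home. I'll lift off and check.

Emit:
{"api": "servo_tool", "payload": {"series": [[[0,0,-2,0],[0,0,-4,0],[0,0,-6,0],[0,0,-8,0],[0,0,-8,0],[0,0,-8,0],[0,0,-6,0],[0,0,0,0],[0,0,0,0],[0,0,0,0]]]}}

```text
t: 9.92
eef_pos: [0.64, -0.186, 0.2161]
ee_rot: [3.141, -0.0, -2.711]
force: [0.1, 0.1, -2.1]
width: 0.0253
gripper_force: 57.7
```

Emit:
{"api": "servo_tool", "payload": {"series": [[[10,5,0,0],[20,11,0,0],[23,13,0,0],[23,13,0,0],[23,13,0,0],[23,13,0,0],[23,13,0,0],[20,11,0,0],[12,6.4,0,0],[6,3,0,0]]]}}

```text
t: 10.75
eef_pos: [0.4299, -0.1702, 0.2166]
ee_rot: [3.142, 0.001, -2.711]
force: [0.4, 1.5, -2.2]
width: 0.0254
gripper_force: 57.7
```

```bash
python3 - <<'E'
from h import *
show()
a=eyes.grab_frame('scene');b=eyes.grab_frame('side')
for cam,im,near in(('scene',a,(251,228)),('side',b,(336,195))):
    try:
        st,ce=redcap(im,near); ce=st[:2]+(st[2:4]-1)/2
        for h in(.145,.135): print(cam,h,locate(cam,ce,.024,h-.0001,h,[.64,-.18]),st)
    except Exception as e: print(e)
im=np.hstack([cv2.resize(i[y:y+200,x:x+133],None,fx=3,fy=3) for i,x,y in((a,200,130),(b,300,130))])
cv2.imwrite('pics/d.png',im[...,::-1])
E
```

```text
t 10.75 pos [ 0.4299 -0.1702  0.2166] rot [ 3.1416e+00  5.0000e-04 -2.7108e+00] w 0.0254 F [ 0.4  1.5 -2.2] M [ 0.09 -0.02  0.05] g 57.7 q [ 0.05 -0.02 -0.39 -0.   -1.19 -1.19]
scene 0.145 [ 0.6542563  -0.17765019] [238 220  27  15 303]
scene 0.135 [ 0.64180157 -0.18594951] [238 220  27  15 303]
side 0.145 [ 0.66208386 -0.35557843] [353 137  20  12 182]
side 0.135 [ 0.66687241 -0.36684977] [353 137  20  12 182]
```

View pics/d.png

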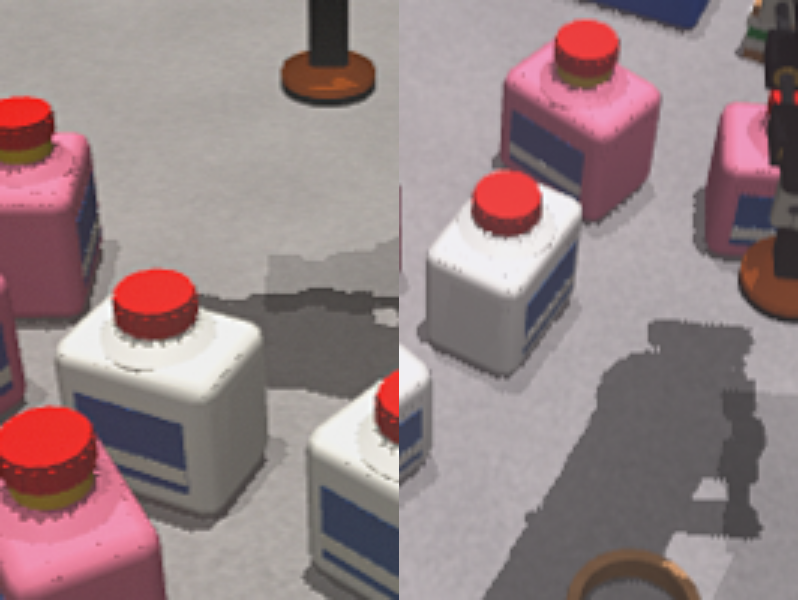

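The yellow band is gone and the cap top fits a height of 0.135. The canister hasn't moved. Now I'll stand the press back at its original bare spot.

Emit:
{"api": "servo_tool", "payload": {"series": [[[0,0,10,0],[0,0,22,0],[0,0,28,0],[0,0,30,0],[0,0,30,0],[0,0,26,0],[0,0,15,0],[0,0,8,0],[0,0,2,0],[0,0,1,0]]]}}

```text
t: 11.68
eef_pos: [0.4321, -0.1704, 0.044]
ee_rot: [3.141, -0.001, -2.711]
force: [1.1, -0.2, -2.3]
width: 0.0256
gripper_force: 57.7
```

Emit:
{"api": "servo_tool", "payload": {"series": [[[0,0,1,0],[0,0,0.5,0],[0,0,0.5,0],[0,0,0.5,0],[0,0,0.5,0],[0,0,0,0],[0,0,0,0],[0,0,0,0],[0,0,0,0],[0,0,0,0]]]}}

```text
t: 12.52
eef_pos: [0.4316, -0.1703, 0.0415]
ee_rot: [-3.142, 0.0, -2.711]
force: [-0.0, 0.4, -2.0]
width: 0.0256
gripper_force: 57.7
```

Emit:
{"api": "servo_tool", "payload": {"series": [[[0,0,0.4,0],[0,0,0.3,0],[0,0,0.2,0],[0,0,0.2,0],[0,0,0,0],[0,0,0,0],[0,0,0,0],[0,0,0,0],[0,0,0,0],[0,0,0,0]]]}}

```text
t: 13.35
eef_pos: [0.4319, -0.1705, 0.0409]
ee_rot: [-3.141, 0.0, -2.71]
force: [-1.1, -0.5, 6.5]
width: 0.025
gripper_force: 57.7
```

Touching down. Releasing.

Emit:
{"api": "servo_tool", "payload": {"series": [[[0,0,0,0],[0,0,0,0],[0,0,0,0],[0,0,0,0],[0,0,0,0],[0,0,0,0],[0,0,0,0],[0,0,0,0],[0,0,0,0],[0,0,0,0]]], "claw": -1}}

```text
t: 14.18
eef_pos: [0.4316, -0.1703, 0.0404]
ee_rot: [3.142, -0.0, -2.711]
force: [-0.9, 0.1, 0.6]
width: 0.0851
gripper_force: 0.0
```

Emit:
{"api": "servo_tool", "payload": {"series": [[[0,0,-5,0],[0,0,-10,0],[0,0,-20,0],[0,0,-25,0],[0,0,-25,0],[0,0,-25,0],[0,0,-25,0],[0,0,-20,0],[0,0,-10,0],[0,0,0,0]]]}}

```text
t: 15.02
eef_pos: [0.4329, -0.1705, 0.2079]
ee_rot: [-3.139, 0.004, -2.711]
force: [0.5, -0.1, -0.7]
width: 0.0874
gripper_force: 0.0
```

```bash
python3 - <<'E'
from h import *
show()
a=eyes.grab_frame('scene');b=eyes.grab_frame('side')
im=np.hstack([cv2.resize(i,(400,300)) for i in(a,b)])
cv2.imwrite('pics/e.png',im[...,::-1])
E
```

```text
t 15.02 pos [ 0.4329 -0.1705  0.2079] rot [-3.1394  0.004  -2.7106] w 0.0874 F [ 0.5 -0.1 -0.7] M [-0.01 -0.05  0.02] g 0.0 q [ 0.05 -0.01 -0.41  0.   -1.17 -1.19]
```

View pics/e.png

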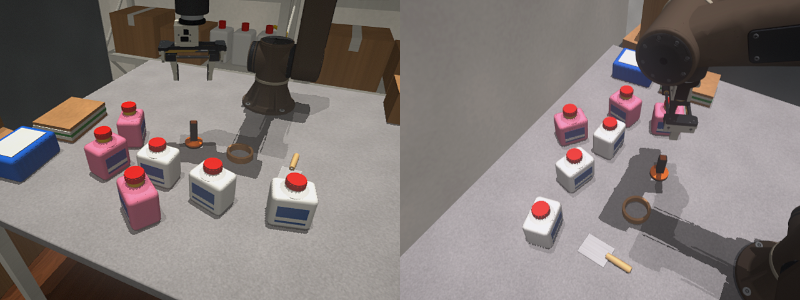

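The press stands upright at (193,135) in the left picture, the gripper is clear and all the canisters are upright.

```bash
python3 -c "
from station import ticket
print(ticket.job_done())"
```

```text
the job is handed in; nothing more can be done
None
```

The proud cap is pressed fully home, the press stands upright back at its original spot on the bare table, and the job is handed in (about 15 s of the 51 s used).

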